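# Wedge up the rocking carving block

## Robot

A 6-joint arm with a two-finger parallel gripper is mounted at the origin on the work surface. World frame = base frame: x ahead of the robot, y to its left, z up, the work surface at z = 0. Lengths are in m, angles in rad, forces in N, time in s.
With the tool pointing down it reaches from about 0.35 to 0.725 m from the base axis. Payload 4.3 kg.
Tool frame: the origin (TCP) lies midway between the tips of the shut fingers; the grasp point (between the pads) lies 19 mm behind it (r.tcp_to_grasp is the distance from the TCP to the grasp point, in m); z points along the fingers, y is the direction in which the jaws open and shut (so a half turn about z gives the same grasp; the last joint's range is limited). The gripper opens to 85 mm and grips with 20 to 120 N. Pads are 22 mm wide; open, the fingers measure 114 mm over their backs; the gripper's body (76 mm by 85 mm) begins 54 mm behind the grasp point. The pads swing forward as they close: fully open they stand 13 mm farther back than shut.
Start: joints at [-1.215, 0.377, 0.081, 1.274, 0, 1.46], TCP at [0.258, -0.514, 0.231] pointing down, gripper open.
Joint ranges: [-2.72, 2.72], [-0.84, 1.66], [-1.02, 1.22], [-1.77, 2.12], [-1.37, 1.28], [-3.14, 3.14]. Speed limits (rad/s): [2.57, 2.57, 3.14, 3.14, 3.14, 3.14].

## Interface

Orientations are given as a unit quaternion [x, y, z, w].
In Python, from workcell import readout, cams, r gives the robot as it stands.
- The arm moves only by the shell command python3 -m handwheel 'ROWS'. ROWS is JSON, a list of rows, each a list of 3 entries, a list of its own where there are three numbers: the finger opening in m, from 0 to 0.0854, then the shift along the tool's x, y, z in m, then the turn about the tool's z in degrees. In form: [[grip, [tx, ty, tz], roll], ...]. A call has 1 to 12 rows; each row shifts and turns the commanded pose from where the row before left it, along the tool's axes as they then stand; what a row does not reach is not made up. A row lasts 1/10 s, in which the tool goes at most 50 mm and 8.59 degrees, less where a joint would pass 70% of its speed; a pose out of reach is approached as far as the arm can. A call with a gripper value outside its range is refused whole. The fingers move at their own pace and stop on an object; the grip force is fixed at half the most. Time passes only in rows, so rows that do not move let the fingers close. It gives the time, the measured TCP pose, the force and the opening at its end, in the units of the state.
- readout.observe(): the state, without advancing time (a new reading comes with each control period).
- cams.read_camera(name): name is "scene" or "top" or "wrist"; returns the picture (400x640x3 uint8, red, green, blue); there is no depth.
- cams.get_calibration(name): a dict with "fx", "fy", "cx", "cy" (pixels), "k1" (the pictures are not rectified: a ray, as slopes to the right and down, at radius r is drawn at 1 + k1 r^2 times it, then the intrinsics apply), "position" and "attitude" of the camera in the world. Camera axes: x right, y down, z forward; pixel columns grow to the right and rows downward; lengths in m; the calibration is good to about 2 mm. A picture is of the moment at which its call begins: read the wrist's pose just before it. get_calibration takes no time and is no camera call; for the wrist camera it gives the pose at the moment of the call.
- r.finish_job(): hands the job in, once; it reports no verdict.
Trained networks look in the newest picture that a camera, given by its name, has taken for a name from the list of things; names that differ only in an ending like _2 or _b are one class to them, and where a whole thing is asked for, a point or a joint stands for the part that bears it (a point fixed in the world has none). Each returns a list of dicts, best first, with "p" (0 to 1); they miss things now and then, are a little off and sometimes report something else, mostly with a low value. They report only what shows in the picture. A call takes as long as a camera call. They do not tell look-alikes from the thing itself.
- cams.look_for(camera, name): "box" ([centre column, centre row, width, height] in pixels, round what is visible of it).
The state is a dict: "clock": time; "qpos": joint angles; "dq": joint speeds; "joint_efforts": joint torques, N m; "tcp_pos": TCP position; "orientation": TCP orientation; "contact_force": force on the tool from outside, world axes, zero at the start; "wrist_torque": the same for the moment, N m; "grip_width": finger opening in m.
Only numpy, scipy, OpenCV 4.12 (cv2) and the standard library are available. Lean on these libraries where they do the work, as an engineer would, in place of code of your own. Each camera call takes 0.05 s, during which the arm holds its last target. There are 200 camera calls.

## Task

The carving block on the bench rocks because the foot under its hammering plate is worn short: push the loose wooden wedge along the bench, thin end first, under that foot until it is just snug, without jacking the block up or shoving it out of its place. Then press down firmly with the fingertips on the plate above that foot to feel that it no longer rocks (if it still gives, push the wedge a little further and test again), and come away. Never lift the wedge off the bench, and leave the lasts, heels and tools lying as they are.

Things in the scene. Friction and masses are not known exactly. Their poses are not given: they have to be found in the camera images.
- carving_block: beech block, about 1.9 kg, 230 mm (x) by 150 mm (y), flat top 100 mm above the bench with an oval hollow in its middle and a small steel hammering plate at one corner. Four feet, 28 mm square, 24 mm high, centres x +-97, y +-57 mm; the one under the plate, at +x +y (far left, seen from the robot), is too short. Left alone it stands level on the others. Origin: centre of the underside, z up
- worn_corner_foot (a point): point at bench height under the centre of the short foot, 18 mm in from the block's +y side and 18 mm in from its +x end (it moves with the block). The short foot hangs 5 to 9 mm above the bench, how much is not known
- worn_corner_top (a point): middle of the steel plate (54 x 44 mm) on the block's top above the short foot, 106 mm above the bench: the place to press. Unwedged, about 4 N down here tips the block, by 0.05 rad or more; wedged, it stays level within about 0.01 rad
- wedge: wooden wedge, 60 g, 110 mm long (x), 50 mm wide (y), tapering from 22 mm high at the square heel (-x) to 2 mm at the thin end (+x), flat on the bench left of the block, thin end roughly towards it; it may go in from the +y side or aslant. Slides with under 0.5 N; when snug the push rises steeply, beyond about 15 N the block itself shifts. It stays where it is left. Origin: centre of the underside
- wedge_thin_end (a point): middle of the wedge's thin end, at its underside
- wedge_heel (a point): middle of the wedge's upright heel face, 11 mm above the bench: the face to push on
There are look-alikes about, which are no part of the job. Of the things that look like the wedge, the middle-sized one is meant.

How it is judged:
On the way, in this order (a step that is already met when the one before it is completed fails the run):
1. the wedge's thin end is pushed in under the short foot (horizontal distance between wedge_thin_end and worn_corner_foot below 0.03 m), for 0.05 s.
2. the block is pressed down (at least 5 N) on the plate above the short foot and does not rock (contact force between the fingers and carving_block above 5 N and horizontal distance between the grasp point and worn_corner_top below 0.05 m and height (world z) of the grasp point above 0.09 m and contact force between wedge and carving_block above 2 N and angle between carving_block's own z axis and vertical below 0.016 rad), for 0.15 s.
At the end, for the whole second after the job is handed in: the wedge lies flat on the bench with its thin end under the short foot (within 40 mm of the foot's centre) and bears against the block (more than 0.3 N); the block stands level within 0.012 rad (about 1 mm at the corner), within 25 mm of where it stood; all at rest (horizontal distance between wedge_thin_end and worn_corner_foot below 0.04 m and contact force between wedge and carving_block above 0.3 N and angle between carving_block's own z axis and vertical below 0.012 rad and height (world z) of wedge below 0.005 m and angle between wedge's own z axis and vertical below 0.05 rad and distance of carving_block from where it was at the start of the episode below 0.025 m and linear speed of each of wedge, carving_block below 0.01 m/s); the robot touches nothing.
It fails at once if the wedge is lifted off the bench (height (world z) of wedge above 0.012 m).
It fails at once if the block is lifted or jacked up by more than 10 mm, or shoved more than 25 mm (height (world z) of carving_block above 0.01 m or distance of carving_block from where it was at the start of the episode above 0.025 m).
It fails at once if a last, heel, offcut or tool is disturbed (moved more than 30 mm) (distance of any of last_left, last_right, heel_a, heel_b, offcut, rasp, hammer, pencil from where it was at the start of the episode above 0.03 m).
It also fails if it takes over 58 s, if anything falls off the work surface, if the arm or the gripper's body presses on something with over 40 N, if the wrist force passes 120 N, or if a joint passes its speed limit or range.

## Working session

There is one attempt and no reset: what is moved stays moved. The work goes in short steps, Python scripts to look and compute and a shell command to move; the robot and the scene stay as the last step left them, time stands still between calls to the robot, and variables do not carry over. Pictures are saved under pics/ and viewed, about 8 in all and at most 12, crops included, and the job is handed in when it is done.

```bash
mkdir -p pics; cat > h.py <<'E'
import numpy as np, cv2
from workcell import readout, cams, r
from scipy.spatial.transform import Rotation as R
def cal(n):
    c=cams.get_calibration(n); a=np.array(c["attitude"],float)
    M=R.from_quat(a).as_matrix() if a.shape==(4,) else a
    return c,M,np.array(c["position"])
def toworld(n,u,v,z):
    c,M,p=cal(n); x,y=(u-c["cx"])/c["fx"],(v-c["cy"])/c["fy"]
    X,Y=x,y
    for _ in range(20):
        s=1+c["k1"]*(X*X+Y*Y); X,Y=x/s,y/s
    d=M@np.array([X,Y,1]); return p+d*(z-p[2])/d[2]
def topix(n,P):
    c,M,p=cal(n); q=M.T@(np.array(P)-p); x,y=q[0]/q[2],q[1]/q[2]; s=1+c["k1"]*(x*x+y*y)
    return c["cx"]+c["fx"]*x*s, c["cy"]+c["fy"]*y*s
def save(n,f):
    im=cams.read_camera(n); cv2.imwrite("pics/"+f,im[:,:,::-1]); return im
E
python3 - <<'E'
from h import *
print(readout.observe())
save("top","top1.png"); save("scene","sc1.png")
print(cams.get_calibration("top"))
for c in("top","scene"):
  for n in("wedge","carving_block","worn_corner_top","wedge_heel","wedge_thin_end"):
    print(c,n,[(np.round(d["box"]).tolist(),round(d["p"],2)) for d in cams.look_for(c,n)])
E
```

```text
{'clock': 0.0, 'qpos': array([-1.21528330e+00,  3.78070263e-01,  7.96324655e-02,  1.27444328e+00,
        3.01688683e-05,  1.46051065e+00]), 'dq': array([ 0.00016039, -0.00050836,  0.00055906,  0.00039198,  0.00053729,
       -0.00122545]), 'joint_efforts': array([ 6.36659897e-04, -4.63598335e+01,  2.69877738e+01,  2.07076420e-02,
       -2.30301275e-04,  4.98512112e-07]), 'tcp_pos': array([ 0.25803941, -0.51309689,  0.23035935]), 'orientation': array([ 9.73000792e-01,  2.30799420e-01, -1.12518384e-04, -1.03639530e-03]), 'contact_force': array([0.66048752, 0.4332652 , 0.1388857 ]), 'wrist_torque': array([ 0.02494288, -0.04655065, -0.02011137]), 'grip_width': 0.08531457812839317}
{'fx': 458.43354977393795, 'fy': 458.43354977393795, 'cx': 313.9783080578258, 'cy': 193.54814744854033, 'k1': 0.01068233730505453, 'position': array([0.32788833, 0.25910116, 1.27287159]), 'attitude': array([-0.7021127 ,  0.70685437, -0.06228734,  0.059287  ])}
top wedge [([322.0, 189.0, 44.0, 22.0], 0.76), ([314.0, 229.0, 23.0, 31.0], 0.76), ([178.0, 222.0, 30.0, 58.0], 0.74)]
top carving_block [([468.0, 192.
[... 159 characters left out ...]
 0.84), ([314.0, 229.0, 23.0, 26.0], 0.77)]
top wedge_thin_end [([176.0, 223.0, 30.0, 55.0], 0.97), ([323.0, 191.0, 38.0, 25.0], 0.86), ([314.0, 232.0, 24.0, 30.0], 0.7)]
scene wedge [([307.0, 224.0, 42.0, 33.0], 0.84), ([374.0, 134.0, 49.0, 38.0], 0.61), ([284.0, 197.0, 13.0, 28.0], 0.6)]
scene carving_block [([189.0, 306.0, 114.0, 117.0], 0.95), ([308.0, 224.0, 44.0, 35.0], 0.3)]
scene worn_corner_top [([192.0, 308.0, 117.0, 115.0], 0.85)]
scene wedge_heel [([307.0, 225.0, 43.0, 36.0], 0.76), ([284.0, 199.0, 16.0, 24.0], 0.64), ([375.0, 134.0, 45.0, 32.0], 0.57)]
scene wedge_thin_end [([373.0, 134.0, 53.0, 32.0], 0.9), ([306.0, 226.0, 41.0, 36.0], 0.83), ([283.0, 200.0, 17.0, 23.0], 0.56)]
```

View pics/top1.png

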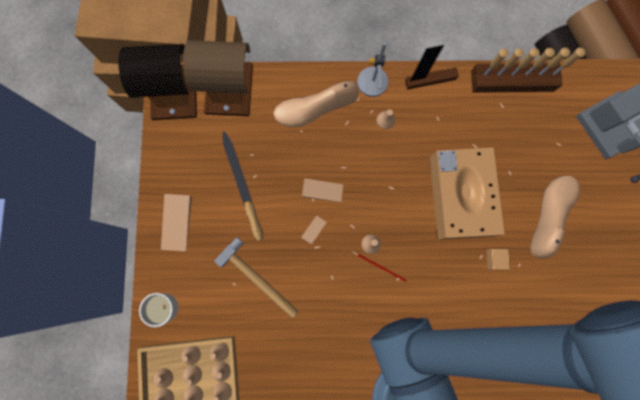

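View pics/sc1.png

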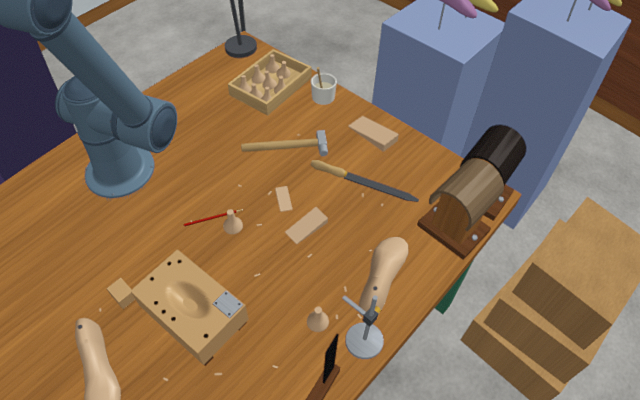

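The wedge meant is the one at (322,189) in the top view: 40 px, about 110 mm. The block is at (467,193) with its plate at (447,161). A small wedge lies at (314,230), a large one at (176,222), and a heel at (371,243).

```bash
python3 - <<'E'
from h import *
im=cv2.imread("pics/top1.png"); a=im[165:215,290:360]; b=im[135:250,420:520]
cv2.imwrite("pics/c1.png",np.hstack([cv2.resize(a,(560,400),interpolation=cv2.INTER_CUBIC)]))
s=im[140:250,290:510]; cv2.imwrite("pics/c1.png",cv2.resize(s,None,fx=3.6,fy=3.6,interpolation=cv2.INTER_CUBIC))
# wedge mask by colour
ref=im[189,322].astype(int); m=(np.abs(im.astype(int)-ref).sum(2)<75).astype(np.uint8)
for q,c0 in (("wedge",(322,189)),("small",(314,230))):
  n,l,st,ce=cv2.connectedComponentsWithStats(m); k=l[c0[1],c0[0]]
  pts=np.argwhere(l==k)[:,::-1].astype(np.float32); rc=cv2.minAreaRect(pts); print(q,st[k],rc)
  for p in cv2.boxPoints(rc): print(p,toworld("top",*p,0.012).round(4))
for n,p,z in(("plate",(447,161),.106),("TL",(432,154),.1),("TR",(494,149),.1),("BR",(503,235),.1),("BL",(440,238),.1)): print(n,toworld("top",*p,z).round(4))
E
```

```text
wedge [302 179  41  23 692] ((322.37274169921875, 189.6891632080078), (39.744415283203125, 17.674800872802734), 9.162346839904785)
[301.3469 195.2495] [0.5425 0.2882 0.012 ]
[304.1613  177.80022] [0.5922 0.2802 0.012 ]
[343.3986  184.12883] [0.5734 0.1703 0.012 ]
[340.5842  201.57811] [0.5239 0.1791 0.012 ]
small [302 216  24  28 345] ((313.4079895019531, 229.24400329589844), (13.091828346252441, 26.752864837646484), 34.69515609741211)
[300.412 236.516] [0.4276 0.2911 0.012 ]
[315.64 214.52] [0.4881 0.2488 0.012 ]
[326.404 221.972] [0.4672 0.2192 0.012 ]
[311.17596 243.968  ] [0.407  0.2616 0.012 ]
plate [ 0.6149 -0.0952  0.106 ]
TL [ 0.6356 -0.0586  0.1   ]
TR [ 0.6481 -0.2228  0.1   ]
BR [ 0.4212 -0.2289  0.1   ]
BL [ 0.4145 -0.0677  0.1   ]
```

View pics/c1.png

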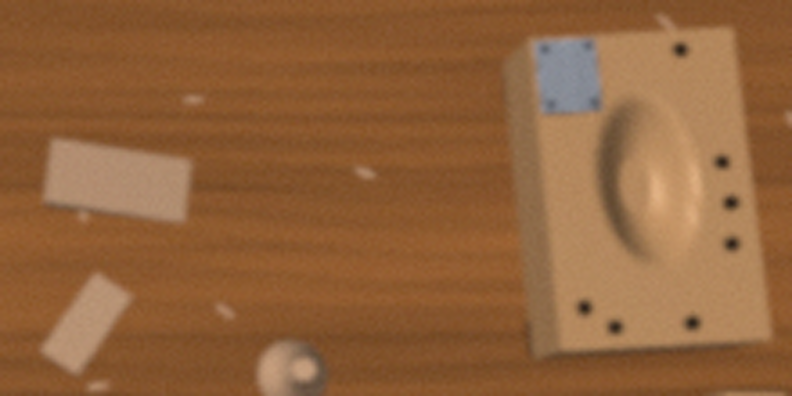

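```bash
python3 - <<'E'
from h import *
c={"TL":(437.2,151.1),"TR":(493.6,147.8),"BR":(503.9,234.4),"BL":(444.7,237.8)}
W={k:toworld("top",*p,.1)[:2] for k,p in c.items()}
mod={"TL":(115,75),"TR":(115,-75),"BR":(-115,-75),"BL":(-115,75)}
A=np.array([mod[k] for k in W])/1000; B=np.array([W[k] for k in W])
ca=B.mean(0); H=A.T@(B-ca); th=np.arctan2(H[0,1]-H[1,0],H[0,0]+H[1,1])
Rm=np.array([[np.cos(th),-np.sin(th)],[np.sin(th),np.cos(th)]])
print("block",ca,np.degrees(th)); print("res",(A@Rm.T+ca-B).round(4).tolist())
foot=ca+Rm@np.array([.097,.057]); print("foot",foot,"plate px",toworld("top",447.8,161.1,.106)[:2])
E
```

```text
block [ 0.53312032 -0.15143821] 2.3319321843123344
res [[0.0015, 0.0009], [-0.0003, 0.0003], [-0.0014, 0.0003], [0.0002, -0.0015]]
foot [ 0.62772074 -0.09053861] plate px [ 0.61466392 -0.09727687]
```

```bash
python3 -m handwheel '[[0.0854,[0,0,0],-8.5],[0.0854,[0,0,0],-8.5],[0.0854,[0,0,0],-8.5],[0.0854,[0,0,0],-8.5],[0.0854,[0,0,0],-8.5],[0.0854,[0,0,0],-8.5],[0.0854,[0,0,0],-2.6]]'
```

```text
clock: 1.3
tcp_pos: [0.2583, -0.5138, 0.2314]
orientation: [0.763, 0.646, -0.0, 0.0]
contact_force: [-0.7, 0.3, 0.0]
grip_width: 0.0855
```

```bash
python3 -m handwheel '[[0.0854,[0.048,0.010,0],0],[0.0854,[0.048,0.010,0],0],[0.0854,[0.048,0.010,0],0],[0.0854,[0.048,0.010,0],0],[0.0854,[0.048,0.010,0],0],[0.0854,[0.048,0.010,0],0],[0.0854,[0.048,0.010,0],0],[0.0854,[0.048,0.010,0],0],[0.0854,[0.048,0.010,0],0],[0.0854,[0.048,0.010,0],0],[0.0854,[0.048,0.010,0],0],[0.0854,[0.048,0.010,0],0]]'; python3 -m handwheel '[[0.0854,[0.048,0.010,0],0],[0.0854,[0.048,0.010,0],0],[0.0854,[0.048,0.010,0],0],[0.0854,[0.048,0.010,0],0],[0.0854,[0.048,0.010,0],0],[0.0854,[0,0,0],0],[0.0854,[0,0,0],0]]'; python3 - <<'E'
from h import *
s=readout.observe();save("wrist","w1.png")
print(s["tcp_pos"],s["qpos"],cams.get_calibration("wrist"))
for n in("wedge",):print([(np.round(d["box"]).tolist(),round(d["p"],2)) for d in cams.look_for("wrist",n)])
for n,p in(("heel",(.5674,.2842,.022)),("thin",(.5487,.1747,.002)),("foot",(.6277,-.0905,0))):print(n,np.round(topix("wrist",p)))
E
```

```text
clock: 2.5
tcp_pos: [0.4742, 0.0358, 0.2316]
orientation: [0.764, 0.645, 0.0, 0.0]
contact_force: [0.7, -1.0, 0.6]
grip_width: 0.0853
clock: 3.2
tcp_pos: [0.5634, 0.2628, 0.2304]
orientation: [0.764, 0.645, -0.001, 0.0]
contact_force: [0.4, -1.1, -0.1]
grip_width: 0.0856
[0.56341981 0.26275081 0.2304407 ] [ 3.34612552e-01  4.78450091e-01  2.33549891e-01  1.32697900e+00
 -4.85551924e-04  2.07293412e+00] {'fx': 333.6683030909564, 'fy': 333.6683030909564, 'cx': 313.1832327581168, 'cy': 195.5591756967992, 'k1': -0.004906284864812187, 'position': array([0.57715496, 0.34452252, 0.37389191]), 'attitude': array([ 0.98244409, -0.08351779, -0.01399544,  0.16623033])}
[([214.0, 179.0, 75.0, 48.0], 0.58)]
heel [313. 140.]
thin [314. 228.]
foot [397. 381.]
```

View pics/w1.png

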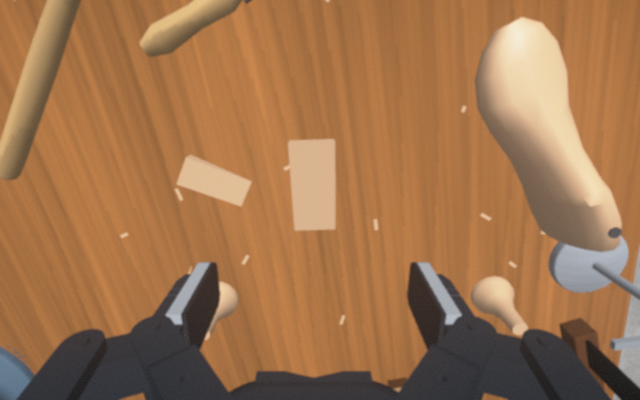

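The wrist view shows the wedge at cols 289–336, rows 139–230, thin end towards the fingers' side. That agrees with the top-view estimate within 2 mm. Next I descend astride the heel and close.

```bash
python3 -m handwheel '[[0.0854,[0.008,0,0.04],0],[0.0854,[0,0,0.045],0],[0.0854,[0,0,0.045],0],[0.0854,[0,0,0.04],0],[0.0854,[0,0,0.03],0],[0.0854,[0,0,0.016],0],[0.0854,[0,0,0.010],0],[0.0854,[0,0,0],0],[0.0854,[0,0,0],0]]' ; python3 -m handwheel '[[0.06,[0,0,0],0],[0.06,[0,0,0],0],[0.06,[0,0,0],0],[0.045,[0,0,0],0],[0.045,[0,0,0],0],[0.045,[0,0,0],0]]'
```

```text
clock: 4.2
tcp_pos: [0.5657, 0.2693, 0.0066]
orientation: [0.765, 0.644, 0.001, 0.0]
contact_force: [-0.2, 0.7, -0.1]
grip_width: 0.0857
clock: 4.8
tcp_pos: [0.5656, 0.2701, 0.0063]
orientation: [0.764, 0.645, 0.001, 0.0]
contact_force: [-1.2, -0.3, 6.5]
grip_width: 0.0483
```

```bash
python3 -m handwheel '[[0.045,[0,0,0],-4],[0.045,[0,0,0],-4],[0.045,[0,0,0],-4],[0.045,[0,0,0],0]]' ; python3 -m handwheel '[[0.045,[-0.01,0.0022,0],0],[0.045,[-0.02,0.0044,0],0],[0.045,[-0.02,0.0044,0],0],[0.045,[-0.025,0.0055,0],0],[0.045,[-0.025,0.0055,0],0],[0.045,[-0.025,0.0055,0],0],[0.045,[-0.025,0.0055,0],0],[0.045,[-0.025,0.0055,0],0],[0.045,[-0.025,0.0055,0],0],[0.045,[-0.018,0.0035,0],0],[0.045,[0,0,0],0],[0.045,[0,0,0],0]]'; python3 - <<'E'
from h import *
s=readout.observe();a=save("wrist","w2.png");b=save("top","t2.png")
b=cv2.resize(b[130:250,390:520],None,fx=4,fy=4,interpolation=cv2.INTER_CUBIC)
cv2.imwrite("pics/w2.png",np.vstack([a[200:,:,::-1],np.pad(b[:390,:,::-1],((0,0),(0,120),(0,0)))])[:600])
x=s["orientation"]; print(s["tcp_pos"],np.degrees(2*np.arctan2(x[1],x[0])),s["contact_force"])
E
```

```text
clock: 5.2
tcp_pos: [0.5656, 0.2703, 0.0062]
orientation: [0.692, 0.722, 0.001, 0.0]
contact_force: [-1.1, 0.6, 6.1]
grip_width: 0.0487
clock: 6.4
tcp_pos: [0.6226, 0.0514, 0.0063]
orientation: [0.694, 0.72, -0.0, 0.002]
contact_force: [0.5, -4.1, 6.3]
grip_width: 0.048
[0.62260437 0.05142525 0.00628731] 92.16944870853244 [ 0.50198918 -4.06118947  6.27935695]
```

View pics/w2.png

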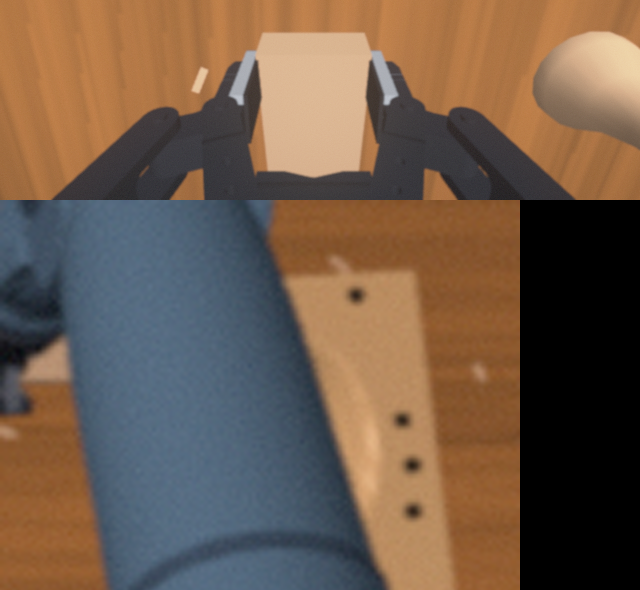

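The wedge is held square in the jaws (heel at cols 258–370) and in line with the foot. The arm hides the corner from above. I slide on to just short of the earliest possible contact.

```bash
python3 -m handwheel '[[0.045,[-0.01,0,0],0],[0.045,[-0.01,0,0],0],[0.045,[-0.01,0,0],0],[0.045,[-0.006,0,0],0],[0.045,[-0.002,0,0],0],[0.045,[0,0,0],0]]' ; python3 -m handwheel '[[0.045,[-0.001,0,0],0],[0.045,[-0.001,0,0],0],[0.045,[-0.001,0,0],0],[0.045,[-0.001,0,0],0]]'; python3 -m handwheel '[[0.045,[-0.001,0,0],0],[0.045,[-0.001,0,0],0],[0.045,[-0.001,0,0],0],[0.045,[-0.001,0,0],0]]'
```

```text
clock: 7.1
tcp_pos: [0.6234, 0.0161, 0.0062]
orientation: [0.693, 0.721, 0.001, 0.0]
contact_force: [0.2, 1.8, 6.5]
grip_width: 0.0486
clock: 7.5
tcp_pos: [0.6235, 0.013, 0.0062]
orientation: [0.693, 0.721, 0.002, -0.0]
contact_force: [0.3, 4.0, 5.9]
grip_width: 0.0483
clock: 7.9
tcp_pos: [0.6237, 0.0091, 0.0062]
orientation: [0.693, 0.721, 0.002, -0.0]
contact_force: [-0.7, 4.7, 6.1]
grip_width: 0.0482
```

```bash
for i in 1 2 ; do python3 -m handwheel '[[0.045,[-0.001,0,0],0],[0.045,[-0.001,0,0],0]]'|sed -n '1,2p;4p'; done; python3 -m handwheel '[[0.045,[-0.001,0,0],0],[0.045,[-0.001,0,0],0]]'|sed -n '1,2p;4p'
```

```text
clock: 8.1
tcp_pos: [0.6237, 0.0071, 0.0062]
contact_force: [-0.4, 3.7, 6.7]
clock: 8.3
tcp_pos: [0.6238, 0.005, 0.0062]
contact_force: [0.5, 4.2, 6.0]
clock: 8.5
tcp_pos: [0.6239, 0.003, 0.0062]
contact_force: [-0.1, 4.0, 6.1]
```

```bash
python3 -m handwheel '[[0.045,[-0.001,0,0],0],[0.045,[-0.001,0,0],0]]'|sed -n '1,2p;4p'; python3 -m handwheel '[[0.045,[-0.001,0,0],0],[0.045,[-0.001,0,0],0]]'|sed -n '1,2p;4p'
```

```text
clock: 8.7
tcp_pos: [0.624, 0.001, 0.0062]
contact_force: [-0.5, 4.4, 6.3]
clock: 8.9
tcp_pos: [0.624, -0.0003, 0.0062]
contact_force: [-0.5, 6.6, 6.8]
```

```bash
python3 -m handwheel '[[0.045,[-0.001,0,0],0],[0.045,[-0.001,0,0],0]]'|sed -n '1,2p;4p'
```

```text
clock: 9.1
tcp_pos: [0.624, -0.0009, 0.0062]
contact_force: [-0.5, 10.2, 7.8]
```

```bash
python3 -m handwheel '[[0.045,[-0.001,0,0],0],[0.045,[0,0,0],0],[0.045,[0,0,0],0]]'; python3 -m handwheel '[[0.075,[0,0,0],0],[0.075,[0,0,0],0],[0.075,[0,0,0],0],[0.075,[0,0,0],0]]'
```

```text
clock: 9.4
tcp_pos: [0.624, -0.0011, 0.0062]
orientation: [0.692, 0.722, 0.004, -0.002]
contact_force: [0.4, 11.8, 7.3]
grip_width: 0.0483
clock: 9.8
tcp_pos: [0.623, -0.0056, 0.0049]
orientation: [0.693, 0.721, -0.0, -0.0]
contact_force: [0.4, -0.2, -0.2]
grip_width: 0.0751
```

```bash
python3 -m handwheel '[[0.075,[0,0,-0.03],0],[0.075,[0,0,-0.045],0],[0.01,[0,0,-0.045],0],[0,[0,0,-0.04],0],[0,[0,0,0],0],[0,[0,0,0],0]]'; python3 - <<'E'
from h import *
s=readout.observe();a=save("wrist","w3.png");save("scene","s3.png")
b=cv2.imread("pics/s3.png")[200:390,120:330]
cv2.imwrite("pics/v3.png",np.hstack([a[:,120:520,::-1],cv2.resize(b,(400,362),interpolation=cv2.INTER_CUBIC)[:400] if 0 else np.pad(cv2.resize(b,(400,362)),((0,38),(0,0),(0,0)))]))
E
```

```text
clock: 10.4
tcp_pos: [0.6243, -0.0056, 0.1665]
orientation: [0.693, 0.721, 0.001, 0.001]
contact_force: [0.2, 0.0, -0.4]
grip_width: 0.0169
```

View pics/v3.png

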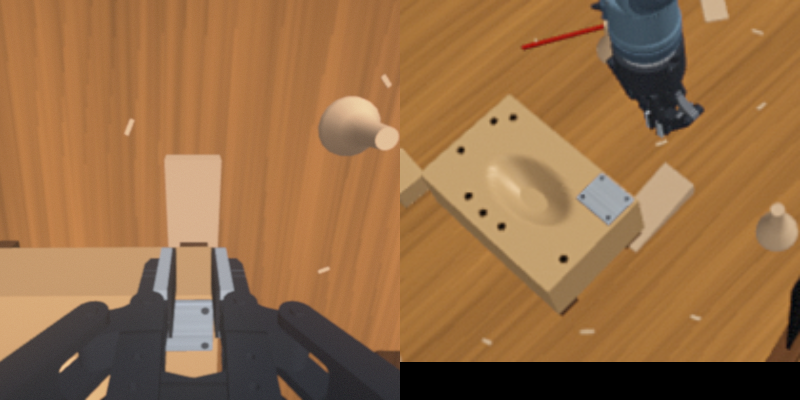

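The wedge (left image, cols 165–222) now runs under the corner beneath the plate, and the block looks undisturbed. I move over the plate and press.

```bash
python3 -m handwheel '[[0,[-0.03,-0.003,0],0],[0,[-0.03,-0.003,0],0],[0,[-0.03,-0.004,0],0],[0,[0,0,0.03],0],[0,[0,0,0.020],0],[0,[0,0,0.004],0],[0,[0,0,0],0],[0,[0,0,0],0]]'; python3 -m handwheel '[[0,[0,0,0.002],0],[0,[0,0,0.002],0],[0,[0,0,0.002],0],[0,[0,0,0],0]]'
```

```text
clock: 11.3
tcp_pos: [0.6171, -0.0953, 0.1116]
orientation: [0.693, 0.721, -0.0, 0.0]
contact_force: [0.5, 0.5, 0.5]
grip_width: -0.0
clock: 11.7
tcp_pos: [0.6175, -0.0955, 0.1061]
orientation: [0.693, 0.721, 0.0, 0.001]
contact_force: [-0.9, -0.5, 3.1]
grip_width: -0.0
```

```bash
python3 -m handwheel '[[0,[0,0,0.001],0],[0,[0,0,0.001],0],[0,[0,0,0],0]]'; python3 -m handwheel '[[0,[0,0,0.001],0],[0,[0,0,0.0],0],[0,[0,0,0],0],[0,[0,0,0],0]]'
```

```text
clock: 12.0
tcp_pos: [0.6176, -0.0954, 0.106]
orientation: [0.693, 0.721, 0.001, 0.001]
contact_force: [-3.9, 0.7, 12.9]
grip_width: -0.0002
clock: 12.4
tcp_pos: [0.6176, -0.0954, 0.1059]
orientation: [0.693, 0.721, 0.001, 0.001]
contact_force: [-5.5, 2.7, 16.9]
grip_width: -0.0001
```

With about 17 N on the plate the fingertip height changed by only 0.2 mm, so the block does not rock. I come off and check from the heel that the wedge is really snug.

```bash
python3 -m handwheel '[[0,[0,0,-0.005],0],[0,[0,0,-0.03],0],[0,[0,0,-0.03],0],[0,[0.044,0.004,0],0],[0,[0.044,0.003,0],0],[0,[0.044,0.003,0],0],[0,[0,0,0],0],[0,[0,0,0],0]]';  python3 -m handwheel '[[0,[0,0,0.04],0],[0,[0,0,0.045],0],[0,[0,0,0.04],0],[0,[0,0,0.02],0],[0,[0,0,0.009],0],[0,[0,0,0],0],[0,[0,0,0],0]]'; python3 - <<'E'
from h import *
a=save("wrist","w4.png"); save("scene","s4.png")
b=cv2.imread("pics/s4.png")[200:390,120:330]
cv2.imwrite("pics/v4.png",np.hstack([a[:,120:520,::-1],np.pad(cv2.resize(b,(400,362)),((0,38),(0,0),(0,0)))]))
E
```

```text
clock: 13.2
tcp_pos: [0.6215, 0.0377, 0.167]
orientation: [0.692, 0.722, -0.0, 0.0]
contact_force: [0.2, 0.1, 0.3]
grip_width: 0.0
clock: 13.9
tcp_pos: [0.6229, 0.036, 0.0146]
orientation: [0.693, 0.721, 0.001, 0.001]
contact_force: [0.5, 0.5, 1.0]
grip_width: -0.0001
```

View pics/v4.png

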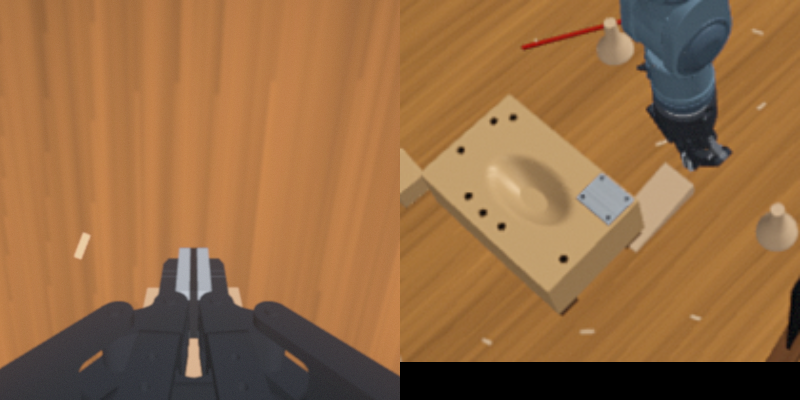

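The shut fingers stand just behind the heel (heel edges visible at cols 145 and 240, left image). The wedge has not moved. I lower a little and push gently.

```bash
python3 -m handwheel '[[0,[0,0,0.004],0],[0,[-0.004,0,0],0],[0,[-0.004,0,0],0],[0,[-0.002,0,0],0],[0,[0,0,0],0]]'|sed -n '1,2p;4p'; python3 -m handwheel '[[0,[-0.001,0,0],0],[0,[-0.001,0,0],0],[0,[0,0,0],0]]'|sed -n '1,2p;4p'
```

```text
clock: 14.5
tcp_pos: [0.6222, 0.0263, 0.0094]
contact_force: [-0.3, -0.9, -0.7]
clock: 14.8
tcp_pos: [0.6222, 0.0248, 0.0093]
contact_force: [0.2, -0.1, 0.4]
```

```bash
python3 -m handwheel '[[0,[-0.001,0,0],0],[0,[-0.001,0,0],0],[0,[0,0,0],0]]'|sed -n '1,2p;4p'
```

```text
clock: 15.1
tcp_pos: [0.6222, 0.0236, 0.0093]
contact_force: [0.8, 3.1, 0.4]
```

```bash
python3 -m handwheel '[[0,[-0.001,0,0],0],[0,[-0.001,0,0],0],[0,[0,0,0],0]]'|sed -n '1,2p;4p'
```

```text
clock: 15.4
tcp_pos: [0.6222, 0.0231, 0.0093]
contact_force: [-0.7, 6.8, 1.4]
```

```bash
python3 -m handwheel '[[0,[-0.0005,0,0],0],[0,[0,0,0],0],[0,[0,0,0],0]]'|sed -n '1,2p;4p'
```

```text
clock: 15.7
tcp_pos: [0.6222, 0.0229, 0.0093]
contact_force: [-0.1, 7.4, 1.0]
```

```bash
python3 -m handwheel '[[0,[0.005,0,0],0],[0,[0.02,0,0],0],[0,[0,0,-0.03],0],[0,[0.02,0,-0.045],0],[0,[0.03,0,-0.04],0],[0,[0.04,0,-0.03],0],[0,[0.04,0,0],0],[0,[0.04,0,0],0],[0,[0.04,0,0],0],[0,[0,0,0],0],[0,[0,0,0],0],[0,[0,0,0],0]]'; python3 - <<'E'
from h import *
a=save("top","t5.png"); cv2.imwrite("pics/v5.png",cv2.resize(a[130:255,330:520,::-1],None,fx=4,fy=4,interpolation=cv2.INTER_CUBIC))
save("scene","s5.png")
d=lambda f,g:np.abs(cv2.imread(f).astype(int)-cv2.imread(g))[255:375,125:250].mean()
print("scene diff block region",d("pics/sc1.png","pics/s5.png"))
E
```

```text
clock: 16.9
tcp_pos: [0.6131, 0.254, 0.1541]
orientation: [0.693, 0.721, -0.0, 0.001]
contact_force: [-0.1, 0.0, 0.4]
grip_width: 0.0001
scene diff block region 3.655577777777778
```

View pics/v5.png

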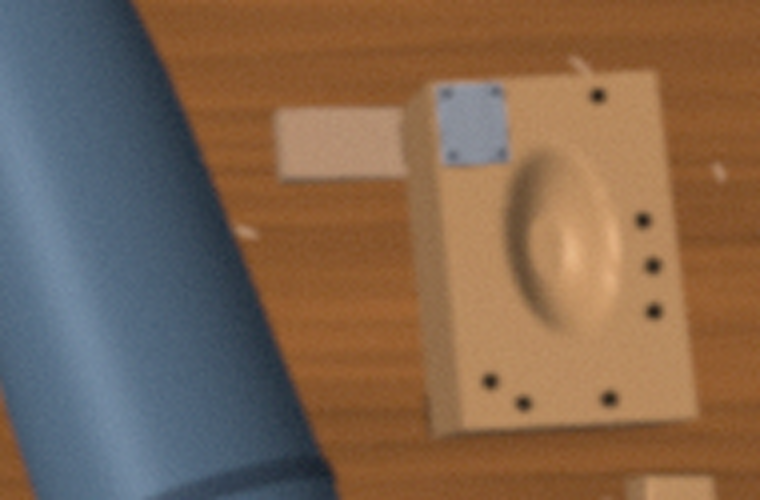

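The block's top corners sit at the same pixels as before (top left about (437,151)). The wedge lies under the plate corner and the arm is clear, so I hand in.

```bash
python3 -c "
from workcell import r
print(r.finish_job())"
```

```text
the job is handed in; nothing more can be done
None
```

The wedge is snug under the worn foot, and the job was handed in with the arm clear, at about 17 s on the robot's clock. No verdict was reported.

- **Pushing in:** I gripped the middle-sized wedge at its heel, turned it about 12° and slid it along the bench, thin end first. I stopped when the push rose from about 4 N of sliding drag to about 12 N.
- **Press test:** With the fingertips pressing on the plate at up to about 17 N, their height changed by only about 0.2 mm, so the block no longer rocks.
- **Heel check:** A push of about 7 N on the heel afterwards moved it by no more than about a millimetre, so it was already snug.
- **Last pictures:** The block's top corner is within about 1 mm of its starting place. The wedge lies under the plate corner, and the objects in view look undisturbed.

No check failed. Two things I could not measure directly: how hard the wedge bears on the block at rest, and the block's exact tilt. I did not press the plate again after the heel check.

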